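# Lay out the condiments on the serving board

## Robot

A 6-joint arm with a two-finger parallel gripper is mounted at the origin on a cart in front of the work surface, level with it; the furniture and walls round the work are solid. World frame = base frame: x ahead of the robot, y to its left, z up, the work surface at z = 0. Lengths are in m, angles in rad, forces in N, time in s.
With the tool pointing down it reaches from about 0.35 to 0.85 m from the base axis. Payload 8.1 kg.
Tool frame: the origin (TCP) lies at the very end of the fingers, on their centre line; the grasp point (between the pads) lies 19 mm behind it; z points along the fingers, y is the line along which they close (so a half turn about z gives the same grasp; the last joint's range is limited). The gripper opens to 93 mm and grips with 3 to 60 N. Pads are 15 mm wide; open, the fingers measure 128 mm over their backs; the gripper's body (75 mm by 188 mm) begins 65 mm behind the grasp point.
Start: joints at [1.029, 0.13, 1.488, -0, 1.523, -0.085], TCP at [0.265, 0.538, 0.219] pointing down, gripper open.
Joint ranges: [-2.96, 2.96], [-0.89, 2.26], [0.02, 2.5], [-1.34, 4.48], [0, 2.73], [-2.66, 2.66]. Speed limits (rad/s): [2.39, 2.39, 2.79, 3.14, 3.14, 3.14].

## Interface

Orientations are given as a rotation vector (axis times angle).
In Python, from plant import monitor, eyes, ticket gives the robot as it stands.
- The arm moves only by the tool arm_command, never from a script. Its argument "deltas" is a list that holds one entry, the list of rows, each a list of 6 numbers: the shift along the world's x, y, z in cm, then the turn, a rotation vector about the world's x, y, z in degrees. In form: [[[tx, ty, tz, rx, ry, rz], ...]]. A call has 1 to 12 rows; each row shifts and turns the commanded pose from where the row before left it; what a row does not reach is not made up. A row lasts 1/12 s, in which the tool goes at most 41.7 mm and 7.16 degrees, less where a joint would pass 70% of its speed; a pose out of reach is approached as far as the arm can. A call is refused whole if a number of a shift passes 4.17 or a number of a turn 7.16, either way. A call with a gripper value outside its range is refused whole. "gripper" is the opening, from -1 (shut) to 1 (fully open), set as the call begins (left out, the last holds). The fingers move at their own pace and stop on an object; "squeeze" is the grip in N (left out, the last holds). Time passes only in rows, so rows that do not move let the fingers close. It gives the time, the measured TCP pose, the force, the opening and the grip force at its end, in the units of the state.
- monitor.read_state(): the state, without advancing time (a new reading comes with each control period).
- eyes.read_camera(name): name is "scene" or "top" or "wrist"; returns the picture (480x640x3 uint8, blue, green, red); there is no depth.
- eyes.camera_model(name): a dict with "fx", "fy", "cx", "cy" (pixels), "k1" (the pictures are not rectified: a ray, as slopes to the right and down, at radius r is drawn at 1 + k1 r^2 times it, then the intrinsics apply), "rvec" (rotation vector, rad) and "tvec" (3), from world to camera coordinates, as OpenCV has them. Camera axes: x right, y down, z forward; pixel columns grow to the right and rows downward; lengths in m; the calibration is good to about 2 mm. A picture is of the moment at which its call begins: read the wrist's pose just before it. camera_model takes no time and is no camera call; for the wrist camera it gives the pose at the moment of the call.
- ticket.close_job(): hands the job in; it is judged then, once.
The state is a dict: "t": time; "q": joint angles; "dq": joint speeds; "joint_torque": joint torques, N m; "tool_pos": TCP position; "orientation": TCP orientation; "force": force on the tool from outside, world axes, zero at the start; "wrist_torque": the same for the moment, N m; "opening": finger opening in m; "gripper_force": force on a finger pad.
Only numpy, scipy, OpenCV 4.12 (cv2) and the standard library are available. Lean on these libraries where they do the work, as an engineer would, in place of code of your own. Each camera call takes 0.05 s, during which the arm holds its last target. There are 200 camera calls.

## Task

Lay out the serving board, leaving the yellow margarine tub and the brown drum that already stand on it: stand the dark-lidded jar between those two, on the large dark disc, the red-capped shaker on the small disc in front of the margarine tub and the blue-capped shaker on the small disc in front of the drum, each upright and centred on its disc. Set the small white lidded tub the right way up on top of the margarine tub, in the middle. Leave the white-capped shaker, the yellow-capped spice jar and everything else where they are.

Things in the scene. Friction and masses are not known exactly. Their poses are not given: they have to be found in the camera images.
- serving_board: fixed light wooden board, 250 (x) x 344 (y) x 12 mm; origin: centre of its underside, z up, front (-x) to the robot, turned up to 0.3 rad. Flat dark discs flush in its top: large, 72 mm wide, at x +50, y 0 mm (back middle); small, 50 mm wide, at x -65, y +105 (front left) and x -65, y -105 (front right). Margarine tub and drum stand at x +50, y +/-105 mm, either one on either side
- margarine_tub: yellow-beige margarine tub with its flat lid fixed on, fixed on the board in the back row; 89 mm (x) by 111 mm (y) by 78 mm high, its long side fore and aft on the board (turned 90 degrees from the board); origin at the centre of its underside, z up
- tea_drum: round brown card drum with grey metal lid and rim, fixed on the board in the back row; 100 mm across, 94 mm high; origin at the centre of its underside, z up
- jar: clear round jar with greyish contents and a flat black-brown lid, 51 mm across, 85 mm high, upright on the table beside the board; origin at the centre of its underside, z up
- red_shaker: slim light-brown shaker with a red cap, 24 mm across, 68 mm high, upright on the table beside the board; origin at the centre of its underside, z up
- blue_shaker: slim pale grey shaker with a blue cap, 26 mm across, 86 mm high, upright on the table beside the board; origin at the centre of its underside, z up
- small_tub: small white food tub, its overhanging lid fixed on, upright on the table beside the board; lid 69 mm (x) by 59 mm (y), z = 37 to 46 mm (its top); the body below is narrower, tapering to 58 by 48 mm; origin at the centre of its underside, z up; grip it across y, on the lid's edges or just under
- cream_shaker: slim ochre shaker with a white cap, 26 mm across, 74 mm high; a bystander, not to be moved; origin at the centre of its underside
- spice_jar: clear squarish spice jar with a mustard-yellow cap, 42 mm across, 96 mm high; a bystander, not to be moved; origin at the centre of its underside
Not all that is in view belongs to the job. Leave any green or purple look-alike of the small_tub alone.

How it is judged:
By the outcome, as a careful person would: the job done as asked, in the order asked, and still so for the second after the job is handed in, with the robot touching nothing.
It also fails if it takes over 109 s, if anything falls off the work surface, if the arm or the gripper's body presses on something with over 40 N, if the wrist force passes 120 N, or if a joint passes its speed limit or range.

## Working session

There is one attempt and no reset: what is moved stays moved. The work goes in short steps, Python scripts to look and compute and a tool call to move; the robot and the scene stay as the last step left them, time stands still between calls to the robot, and variables do not carry over. Pictures are saved under pics/ and viewed, at most 16 in all, crops included, and the job is handed in when it is done.

Besides the shell and the picture viewer there is one more tool, called in YAML: its name, and indented under it one key for each argument. arm_command: Moves the arm, as the interface text tells. Its arguments: {"type":"object","properties":{"deltas":{"type":"array"},"gripper":{"type":"number"},"squeeze":{"type":"number"}},"required":["deltas"]}

```bash
mkdir -p pics; ls; cat > h.py <<'E'
import numpy as np, cv2
from plant import monitor, eyes, ticket
def cam(n):
    m=eyes.camera_model(n); R=cv2.Rodrigues(np.array(m["rvec"],float))[0]; t=np.array(m["tvec"],float).ravel()
    return m,R,t
def ray(c,u,v):
    m,R,t=c
    d=np.array([(u-m["cx"])/m["fx"],(v-m["cy"])/m["fy"]]); s=d.copy()
    for _ in range(20): s=d/(1+m["k1"]*(s@s))
    return -R.T@t, R.T@np.array([s[0],s[1],1.])
def onz(c,u,v,z):
    o,d=ray(c,u,v); return o+d*(z-o[2])/d[2]
def proj(c,p):
    m,R,t=c; q=R@np.array(p)+t; s=q[:2]/q[2]; s=s*(1+m["k1"]*(s@s))
    return np.array([s[0]*m["fx"]+m["cx"],s[1]*m["fy"]+m["cy"]])
E
python3 - <<'E'
from h import *
for n in("top","scene"):
    cv2.imwrite(f"pics/{n}0.png",eyes.read_camera(n))
    c=cam(n); print(n,-c[1].T@c[2],c[0]["k1"],c[0]["fx"])
s=monitor.read_state();print(s["t"],s["tool_pos"],s["orientation"],s["opening"])
E
```

```text
pics
top [0.18483759 0.06448446 1.57677045] -0.10665641980031068 491.61514922780236
scene [-0.06357155 -1.05543145  0.56350125] -0.09330808958567179 456.88325187281015
0.1 [0.26436952 0.53804639 0.21768704] [-7.11245622e-01 -3.05950443e+00  2.51491046e-03] 0.0931477970730127
```

View pics/top0.png

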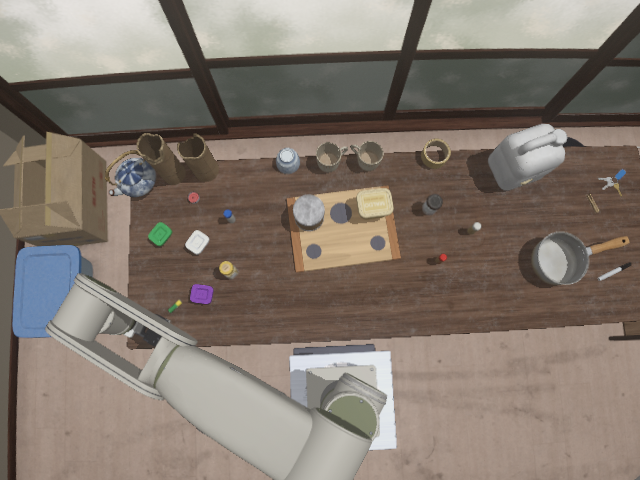

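View pics/scene0.png

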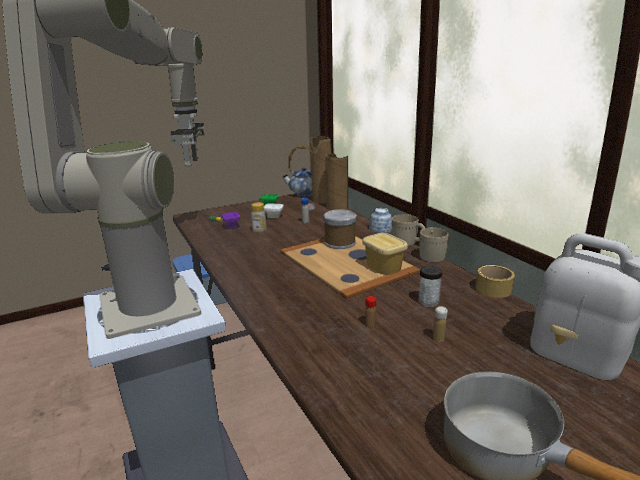

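The top view has image-up = +x and left = +y. The drum is at (309,210), margarine tub (374,203), jar (432,204), red cap (443,258), blue cap (228,215) and white tub (197,242). The white-capped shaker (476,228) and the yellow-capped spice jar (227,269) stay put. The scene view agrees.

```bash
python3 - <<'E'
from h import *
im=cv2.imread("pics/top0.png"); c=cam("top")
crop=im[150:310,130:500]; cv2.imwrite("pics/crop0.png",cv2.resize(crop,None,fx=2.16,fy=2.16,interpolation=cv2.INTER_CUBIC))
for n,u,v,z in [("jar",433,201,.085),("red",443,257,.068),("blue",228,213,.086),("tub",197.5,242,.046),("disc",340,213,.012),("dl",314,251,.012),("dr",378,243,.012),("drum",309,208,.094),("marg",374,202,.078),("spice",226,267,.096),("cream",477,226,.074),("green",160,234,.046),("purple",202,294,.046)]:
    print(n,onz(c,u,v,z).round(3))
m,R,t=cam("wrist");s=monitor.read_state();print("wrist",m["fx"],m["cx"],m["cy"],-R.T@t-s["tool_pos"]);print(R.round(3))
E
```

```text
jar [ 0.603 -0.321  0.085]
red [ 0.425 -0.339  0.068]
blue [0.595 0.329 0.086]
tub [0.515 0.435 0.046]
disc [ 0.597 -0.027  0.012]
dl [0.474 0.064 0.012]
dr [ 0.49  -0.145  0.012]
drum [0.596 0.073 0.094]
marg [ 0.611 -0.133  0.078]
spice [0.422 0.335 0.096]
cream [ 0.518 -0.457  0.074]
green [0.547 0.557 0.046]
purple [0.348 0.421 0.046]
wrist 413.70355951903787 327.1105948598896 235.8619208172407 [-0.06838849  0.0327894   0.16635143]
[[ 0.441  0.897 -0.001]
 [ 0.865 -0.425  0.267]
 [ 0.239 -0.119 -0.964]]
```

View pics/crop0.png

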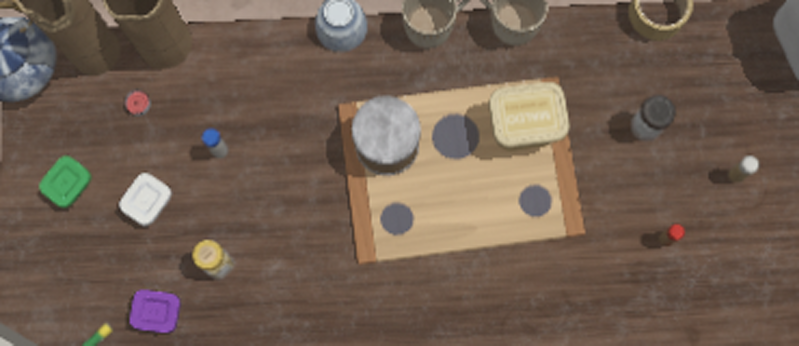

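Board yaw ≈ 0.076 rad, and the measured disc spacing of 0.210 m matches. I'll move over the board for a wrist look, turning the closing axis to the board's x.

arm_command:
  deltas:
    - [[1.4,-3.0,0.3,0,0,-4.95],[1.4,-3.0,0.3,0,0,-4.95],[1.4,-3.0,0.3,0,0,-4.95],[1.4,-3.0,0.3,0,0,-4.95],[1.4,-3.0,0.3,0,0,-4.95],[1.4,-3.0,0.3,0,0,-4.95],[1.4,-3.0,0.3,0,0,-4.95],[1.4,-3.0,0.3,0,0,-4.95],[1.4,-3.0,0.3,0,0,-4.95],[1.4,-3.0,0.3,0,0,-4.95],[1.4,-3.0,0.3,0,0,-4.95],[1.4,-3.0,0.3,0,0,-4.95]]
  gripper: 1

```text
t: 1.1
tool_pos: [0.4327, 0.1769, 0.2545]
orientation: [-2.139, -2.301, 0.0]
force: [1.0, 0.2, 0.0]
opening: 0.0934
gripper_force: 0.0
```

arm_command:
  deltas:
    - [[1.5,-3.3,0.5,0,0,0],[1.5,-3.3,0.5,0,0,0],[1.5,-3.3,0.5,0,0,0],[1.5,-3.3,0.5,0,0,0],[1.5,-3.3,0.5,0,0,0],[1.5,-3.3,0.5,0,0,0],[0,0,0,0,0,0],[0,0,0,0,0,0],[0,0,0,0,0,0]]

```text
t: 1.85
tool_pos: [0.5223, -0.0193, 0.284]
orientation: [-2.134, -2.304, 0.001]
force: [-0.4, -0.1, -0.9]
opening: 0.0926
gripper_force: 0.0
```

```bash
python3 - <<'E'
from h import *
import pickle
c=cam("wrist"); im=eyes.read_camera("wrist"); cv2.imwrite("pics/w1.png",im); pickle.dump(c,open("w1.pkl","wb"))
s=monitor.read_state();print(s["t"],s["tool_pos"],s["orientation"],s["force"])
E
```

```text
1.9 [ 0.52215435 -0.01876708  0.2841015 ] [-2.13271710e+00 -2.30517748e+00  4.75237363e-04] [-0.16818431  1.57172358  0.34815208]
```

View pics/w1.png

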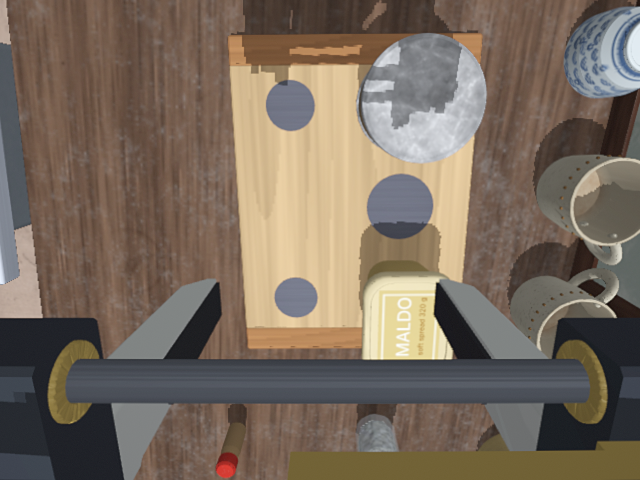

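The wrist view shows the discs at about (290,105), (296,297) and (400,206), the drum lid at (423,98), the margarine tub at (415,320) and the red cap at (227,465). Next I'll extract the discs by colour.

```bash
python3 - <<'E'
from h import *
import pickle
c=pickle.load(open("w1.pkl","rb")); im=cv2.imread("pics/w1.png").astype(int)
b,g,r=im[...,0],im[...,1],im[...,2]
mask=((b-r>3)&(b>40)&(b<150)).astype(np.uint8)*255
mask=cv2.morphologyEx(mask,cv2.MORPH_OPEN,np.ones((5,5)))
P=[]
for k in cv2.findContours(mask,cv2.RETR_EXTERNAL,cv2.CHAIN_APPROX_NONE)[0]:
    a=cv2.contourArea(k)
    if 800<a<6000:
        pts=np.array([onz(c,*p[0],.012)[:2] for p in k],np.float32); (x,y),rad=cv2.minEnclosingCircle(pts)
        e=cv2.fitEllipse(pts); print(k.mean((0,1)),a,(x,y),rad,e)
# drum lid
l=np.array([onz(c,u,v,.106)[:2] for u,v in [(423,33),(486,98),(423,162),(360,98)]]);print("drum",l.mean(0), np.ptp(l,axis=0))
E
```

```text
[627.66321244 404.58031088] 1605.5 (0.917471170425415, -0.2543354034423828) 0.05812642723321915 ((0.9169076681137085, -0.26757174730300903), (0.03398917615413666, 0.13966511189937592), 11.922853469848633)
[ 21.72063492 426.26666667] 4751.5 (0.14702653884887695, -0.34687352180480957) 0.0952947586774826 ((0.1531631052494049, -0.3650186061859131), (0.06707145273685455, 0.21826444566249847), 176.9401397705078)
[295.50892857 297.01785714] 1220.0 (0.49293622374534607, -0.14230193197727203) 0.024132462218403816 ((0.4928908050060272, -0.14234520494937897), (0.047060802578926086, 0.04712444916367531), 151.88815307617188)
[399.54395604 205.97252747] 3161.0 (0.5989209413528442, -0.027996892109513283) 0.035143621265888214 ((0.598874032497406, -0.02800479345023632), (0.06892932951450348, 0.06916356086730957), 101.88919830322266)
[289.625      104.97794118] 1793.0 (0.47528472542762756, 0.0672367662191391) 0.024265849962830544 ((0.47528237104415894, 0.06722545623779297), (0.047184839844703674, 0.047486502677202225), 72.80255126953125)
[  9.97556008 161.70468432] 4110.5 (0.178128182888031, -0.019312158226966858) 0.12473180145025253 ((0.182624951004982, -0.02830544114112854), (0.02855701558291912, 0.23794899880886078), 175.2447052001953)
[411.99157303  75.34831461] 4620.0 (0.5980609655380249, 0.10758835077285767) 0.048771318048238754 ((0.6030622720718384, 0.10689050704240799), (0.07078193128108978, 0.08834869414567947), 107.34569549560547)
[589.55938697  44.6091954 ] 1754.5 (0.7753636837005615, 0.14589035511016846) 0.04234933480620384 ((0.7643038034439087, 0.15033313632011414), (0.033593881875276566, 0.08298344165086746), 152.449462890625)
drum [0.58886817 0.0773901 ] [0.09958876 0.09668571]
```

Discs on the z=0.012 plane come out at L (0.4753, 0.0672), R (0.4929, -0.1423) and large (0.5989, -0.0280). Spacing is 0.2103 m and yaw 0.084, so the layout fits. Moving above the jar.

arm_command:
  deltas:
    - [[0.9,-3.36,-0.4,0,0,0],[0.9,-3.36,-0.4,0,0,0],[0.9,-3.36,-0.4,0,0,0],[0.9,-3.36,-0.4,0,0,0],[0.9,-3.36,-0.4,0,0,0],[0.9,-3.36,-0.4,0,0,0],[0.9,-3.36,-0.4,0,0,0],[0.9,-3.36,-0.4,0,0,0],[0.9,-3.36,-0.4,0,0,0],[0,0,0,0,0,0],[0,0,0,0,0,0],[0,0,0,0,0,0]]

```text
t: 2.9
tool_pos: [0.6039, -0.3203, 0.2483]
orientation: [-2.132, -2.306, -0.001]
force: [0.9, 0.3, 0.7]
opening: 0.093
gripper_force: 0.0
```

```bash
cat >> h.py <<'E'
import pickle
def shot(name):
    c=cam("wrist"); im=eyes.read_camera("wrist"); cv2.imwrite(f"pics/{name}.png",im); pickle.dump(c,open(name+".pkl","wb"))
    s=monitor.read_state(); print(s["t"],np.round(s["tool_pos"],4),np.round(s["orientation"],4)); return c,im
E
python3 - <<'E'
from h import *
shot("w2")
E
```

```text
2.95 [ 0.6041 -0.32    0.249 ] [-2.1317e+00 -2.3076e+00 -7.0000e-04]
```

View pics/w2.png

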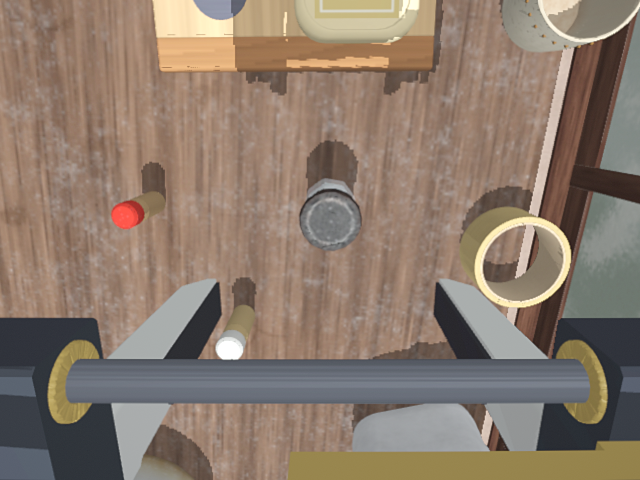

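The jar lid is centred near (330,219) with radius ≈30 px, the red cap is at (127,214), and the white-capped shaker is at (230,346), clear of the descent.

```bash
python3 - <<'E'
from h import *
c=pickle.load(open("w2.pkl","rb")); im=cv2.imread("pics/w2.png"); 
g=cv2.GaussianBlur(im,(3,3),0)[170:270,280:380]
h=cv2.HoughCircles(cv2.cvtColor(g,cv2.COLOR_BGR2GRAY),cv2.HOUGH_GRADIENT,1,50,param1=80,param2=12,minRadius=24,maxRadius=36)
print(h)
for (x,y,r) in h[0]:
    p=onz(c,x+280,y+170,.085);e=onz(c,x+280+r,y+170,.085);print("jar",p,2*np.linalg.norm(p-e))
print("eye check",onz(c,330,219,.085))
hsv=cv2.cvtColor(im,cv2.COLOR_BGR2HSV)
m=cv2.inRange(hsv,(0,170,150),(8,255,255))|cv2.inRange(hsv,(173,170,150),(180,255,255))
k=max(cv2.findContours(m,cv2.RETR_EXTERNAL,cv2.CHAIN_APPROX_NONE)[0],key=cv2.contourArea)
print("red",cv2.boundingRect(k),k.mean((0,1)),onz(c,*k.mean((0,1)),.068),onz(c,*k.mean((0,1)),.06))
s=monitor.read_state();print(s["tool_pos"])
E
```

```text
[[[49.5 49.5 31. ]]]
jar [ 0.60399696 -0.32342364  0.085     ] 0.05070986059728612
eye check [ 0.60437107 -0.32297329  0.085     ]
red (112, 201, 32, 28) [127.16666667 214.33333333] [ 0.43052913 -0.33646114  0.068     ] [ 0.42670124 -0.33853712  0.06      ]
[ 0.60405556 -0.31998595  0.24898247]
```

Lid diameter measures 50.7 mm (51 given), so the jar is at (0.604, -0.323). Descending and gripping.

arm_command:
  deltas:
    - [[0,-0.3,-2.5,0,0,0],[0,0,-3,0,0,0],[0,0,-3,0,0,0],[0,0,-3,0,0,0],[0,0,-3,0,0,0],[0,0,-3,0,0,0],[0,0,-2.5,0,0,0],[0,0,-1.4,0,0,0],[0,0,0,0,0,0],[0,0,0,0,0,0]]

```text
t: 3.78
tool_pos: [0.6039, -0.3238, 0.0353]
orientation: [-2.132, -2.307, -0.0]
force: [-0.2, -0.3, 0.3]
opening: 0.093
gripper_force: 0.0
```

arm_command:
  deltas:
    - [[0,0,0,0,0,0],[0,0,0,0,0,0],[0,0,0,0,0,0],[0,0,0,0,0,0],[0,0,0,0,0,0],[0,0,0,0,0,0],[0,0,0,0,0,0],[0,0,0,0,0,0]]
  gripper: -1
  squeeze: 25

```text
t: 4.45
tool_pos: [0.6039, -0.325, 0.0349]
orientation: [2.134, 2.305, 0.0]
force: [1.2, -0.3, 2.0]
opening: 0.0509
gripper_force: 25.0
```

arm_command:
  deltas:
    - [[0,0,1.5,0,0,0],[0,0,2.5,0,0,0],[0,0,3,0,0,0],[0,0,3,0,0,0],[0,0,3,0,0,0],[0,1,0,0,0,0],[0,2,0,0,0,0],[0,3,0,0,0,0],[0,3,0,0,0,0],[-0.5,3,0,0,0,0],[0,3,0,0,0,0],[0,3,0,0,0,0]]

```text
t: 5.45
tool_pos: [0.5976, -0.1432, 0.1642]
orientation: [-2.134, -2.305, 0.001]
force: [-0.0, 0.4, -1.9]
opening: 0.0509
gripper_force: 25.0
```

arm_command:
  deltas:
    - [[0,3,0,0,0,0],[0,3,0,0,0,0],[0,3,0,0,0,0],[0,1.8,0,0,0,0],[0,0.8,0,0,0,0],[0,0,0,0,0,0],[0,0,-2,0,0,0],[0,0,-3,0,0,0],[0,0,-3,0,0,0],[0,0,-2,0,0,0],[0,0,-1,0,0,0],[0,0,0,0,0,0]]

```text
t: 6.45
tool_pos: [0.5962, -0.0299, 0.0514]
orientation: [-2.132, -2.301, 0.006]
force: [0.1, -0.7, -1.9]
opening: 0.0514
gripper_force: 25.0
```

```bash
python3 - <<'E'
from h import *
shot("w3"); s=monitor.read_state(); print(s["opening"],s["gripper_force"],s["force"])
E
```

```text
6.5 [ 0.5977 -0.0298  0.0537] [-2.1339 -2.3031  0.0027]
0.05064290464515604 24.990714266896248 [ 0.23925948 -0.10978014 -1.92417537]
```

View pics/w3.png

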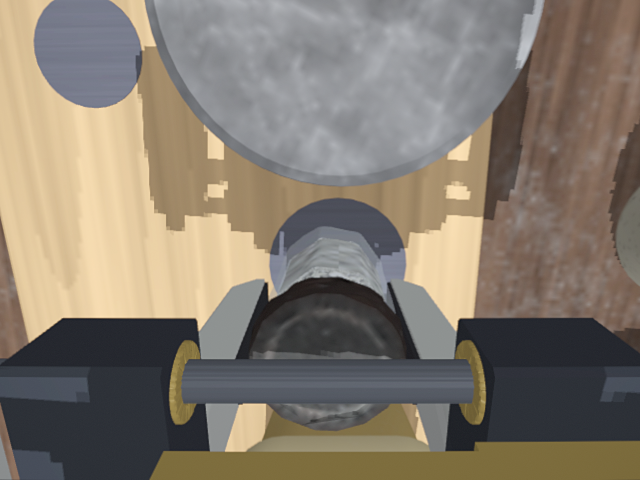

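The jar sits squarely between the fingers. Its lid is centred near (327,353), with the disc (top edge at row 198, sides at columns 270 and 406) behind it. I'll compare the two centres.

```bash
python3 - <<'E'
from h import *
c=pickle.load(open("w3.pkl","rb")); im=cv2.imread("pics/w3.png").astype(int)
# disc edge points: top and sides
pts=[]
b,g,r=im[...,0],im[...,1],im[...,2]
m=(b-r>3)&(b>30)
for u in range(300,380,5):
    v=np.where(m[192:240,u])[0]
    if len(v): pts.append((u,192+v[0]))
for v in range(215,262,4):
    w=np.where(m[v,262:300])[0]; 
    if len(w): pts.append((262+w[0],v))
    w=np.where(m[v,380:412])[0]
    if len(w): pts.append((380+w[-1],v))
P=np.array([onz(c,u,v,.012)[:2] for u,v in pts])
from scipy.optimize import least_squares
f=least_squares(lambda q:np.hypot(*(P-q).T)-.036,P.mean(0),loss="soft_l1",f_scale=.001);print("disc",f.x,np.abs(f.fun).mean(),len(P))
# lid: left/right edge rows around 330
for u,v in [(248,345),(407,345),(327,431)]: print(onz(c,u,v,.103))
# body contact side vs. disc: body bottom 
print(-c[1].T@c[2])
E
```

```text
disc [ 0.59927502 -0.02929634] 0.00025581275613469556 40
[ 0.56949235 -0.0248297   0.103     ]
[ 0.61878059 -0.02090737  0.103     ]
[ 0.59643595 -0.0548191   0.103     ]
[0.58970621 0.0439716  0.21776673]
```

```bash
cat >> h.py <<'E'
from scipy.optimize import least_squares
def bigdisc(c,im):
    im=im.astype(int); m=(im[...,0]-im[...,2]>3)&(im[...,0]>30); pts=[]
    for u in range(300,380,5):
        v=np.where(m[192:240,u])[0]
        if len(v): pts.append((u,192+v[0]))
    for v in range(215,262,4):
        w=np.where(m[v,262:300])[0]
        if len(w): pts.append((262+w[0],v))
        w=np.where(m[v,380:412])[0]
        if len(w): pts.append((380+w[-1],v))
    P=np.array([onz(c,u,v,.012)[:2] for u,v in pts])
    return least_squares(lambda q:np.hypot(*(P-q).T)-.036,P.mean(0),loss="soft_l1",f_scale=.001).x
E
python3 - <<'E'
from h import *
A=[]
for i in range(5):
    c=cam("wrist"); im=eyes.read_camera("wrist"); s=monitor.read_state()
    C=-c[1].T@c[2]; A.append(np.r_[s["tool_pos"],C,bigdisc(c,im),onz(c,327,345,.103)[:2]])
print(np.round(A,4)); print(np.mean(A,0).round(4), s["t"])
E
```

```text
[[ 0.599  -0.0298  0.0554  0.5907  0.0441  0.22    0.5993 -0.0293  0.5955
  -0.0241]
 [ 0.5999 -0.0297  0.0565  0.5916  0.0442  0.2217  0.5993 -0.0293  0.5967
  -0.0251]
 [ 0.6003 -0.0296  0.0569  0.5921  0.0443  0.2227  0.599  -0.0292  0.5976
  -0.0256]
 [ 0.6003 -0.0294  0.057   0.5923  0.0444  0.2232  0.5991 -0.0293  0.5979
  -0.0257]
 [ 0.6002 -0.0293  0.0568  0.5923  0.0446  0.2232  0.5991 -0.0293  0.598
  -0.0256]]
[ 0.5999 -0.0296  0.0565  0.5918  0.0443  0.2222  0.5992 -0.0293  0.5971
 -0.0252] 6.75
```

The arm was still settling. Once settled, the lid and disc centres agree within 1 mm. Lowering.

arm_command:
  deltas:
    - [[0,0,-0.4,0,0,0],[0,0,-0.3,0,0,0],[0,0,-0.1,0,0,0],[0,0,0,0,0,0],[0,0,0,0,0,0],[0,0,0,0,0,0],[0,0,0,0,0,0]]

```text
t: 7.33
tool_pos: [0.5988, -0.0289, 0.0468]
orientation: [2.134, 2.306, 0.0]
force: [0.3, 1.3, 1.1]
opening: 0.0509
gripper_force: 25.0
```

arm_command:
  deltas:
    - [[0,0,-0.05,0,0,0],[0,0,0,0,0,0],[0,0,0,0,0,0]]

```text
t: 7.58
tool_pos: [0.5989, -0.0289, 0.0468]
orientation: [2.134, 2.305, 0.0]
force: [-1.9, -0.0, 4.8]
opening: 0.0512
gripper_force: 25.0
```

arm_command:
  deltas:
    - [[0,0,0,0,0,0],[0,0,0,0,0,0],[0,0,0,0,0,0],[0,0,0,0,0,0],[0,0,0,0,0,0],[0,0,1.5,0,0,0],[0,0,3,0,0,0],[0,0,3,0,0,0],[0,0,3.5,0,0,0],[0,0,3.5,0,0,0],[0,0,3.5,0,0,0],[0,0,3.5,0,0,0]]
  gripper: 0.6

```text
t: 8.58
tool_pos: [0.5983, -0.0288, 0.2628]
orientation: [-2.134, -2.306, 0.0]
force: [1.0, 0.4, -0.3]
opening: 0.0747
gripper_force: 0.0
```

```bash
python3 - <<'E'
from h import *
shot("w4")
E
```

```text
8.6333 [ 0.6013 -0.0292  0.2719] [2.1278 2.2989 0.0101]
```

arm_command:
  deltas:
    - [[-1.7,-3.1,-0.3,0,0,0],[-1.7,-3.1,-0.3,0,0,0],[-1.7,-3.1,-0.3,0,0,0],[-1.7,-3.1,-0.3,0,0,0],[-1.7,-3.1,-0.3,0,0,0],[-1.7,-3.1,-0.3,0,0,0],[-1.7,-3.1,-0.3,0,0,0],[-1.7,-3.1,-0.3,0,0,0],[-1.7,-3.1,-0.3,0,0,0],[-1.7,-3.1,-0.3,0,0,0],[0,0,0,0,0,0],[0,0,0,0,0,0]]

```text
t: 9.63
tool_pos: [0.4274, -0.3402, 0.2305]
orientation: [-2.138, -2.301, -0.0]
force: [-0.2, 0.5, 0.3]
opening: 0.0743
gripper_force: 0.0
```

arm_command:
  deltas:
    - [[0,0,0,0,0,0],[0,0,0,0,0,0],[0,0,0,0,0,0],[0,0,0,0,0,0]]

```text
t: 9.97
tool_pos: [0.4294, -0.338, 0.2313]
orientation: [2.132, 2.307, 0.0]
force: [0.4, 0.4, -0.3]
opening: 0.0743
gripper_force: 0.0
```

```bash
python3 - <<'E'
from h import *
c,im=shot("w5")
cv2.imwrite("pics/pair.png",np.hstack([cv2.imread("pics/w4.png")[0:420,180:560],im[100:520 if 0 else 480,130:530][:380].copy() if 0 else cv2.copyMakeBorder(im[100:400,150:550],0,120,0,0,cv2.BORDER_CONSTANT)]))
hsv=cv2.cvtColor(im,cv2.COLOR_BGR2HSV)
m=cv2.inRange(hsv,(0,170,100),(8,255,255))|cv2.inRange(hsv,(173,170,100),(180,255,255))
k=max(cv2.findContours(m,cv2.RETR_EXTERNAL,cv2.CHAIN_APPROX_NONE)[0],key=cv2.contourArea)
print("red",cv2.boundingRect(k),onz(c,*k.mean((0,1)),.068))
E
```

```text
10.0167 [ 0.4293 -0.3381  0.2313] [2.1318e+00 2.3072e+00 1.0000e-04]
red (313, 200, 28, 29) [ 0.42647397 -0.33677908  0.068     ]
```

View pics/pair.png

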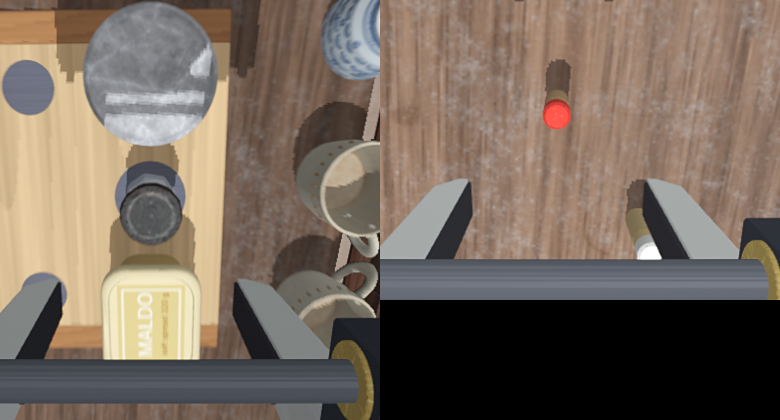

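The left half (w4) shows the jar standing on the large disc. The right half shows the red cap alone under the gripper, with the white-capped shaker well aside. The red shaker is at about (0.4265, -0.338).

arm_command:
  deltas:
    - [[-0.3,0,-2,0,0,0],[0,0,-3,0,0,0],[0,0,-3,0,0,0],[0,0,-3,0,0,0],[0,0,-3,0,0,0],[0,0,-3,0,0,0],[0,0,-2.5,0,0,0],[0,0,-1.4,0,0,0],[0,0,0,0,0,0],[0,0,0,0,0,0],[0,0,0,0,0,0],[0,0,0,0,0,0]]

```text
t: 11.02
tool_pos: [0.4269, -0.3399, 0.0242]
orientation: [2.131, 2.304, -0.0]
force: [0.7, -0.1, 0.3]
opening: 0.0746
gripper_force: 0.0
```

arm_command:
  deltas:
    - [[0,0,0,0,0,0],[0,0,0,0,0,0],[0,0,0,0,0,0],[0,0,0,0,0,0],[0,0,0,0,0,0],[0,0,0,0,0,0],[0,0,0,0,0,0],[0,0,0,0,0,0]]
  gripper: -1
  squeeze: 20

```text
t: 11.68
tool_pos: [0.4257, -0.3389, 0.0221]
orientation: [2.134, 2.305, 0.0]
force: [-0.3, -0.5, 0.7]
opening: 0.0259
gripper_force: 0.6
```

arm_command:
  deltas:
    - [[0,0,0,0,0,0],[0,0,0,0,0,0],[0,0,0,0,0,0],[0,0,1,0,0,0],[0,0,2,0,0,0],[0,0,3,0,0,0],[0,0,3,0,0,0],[0,0,2,0,0,0]]

```text
t: 12.35
tool_pos: [0.4262, -0.3395, 0.1357]
orientation: [2.132, 2.304, -0.0]
force: [0.5, 0.1, -0.0]
opening: 0.0227
gripper_force: 20.0
```

arm_command:
  deltas:
    - [[0.5,1.5,0,0,0,0],[1,2.8,0,0,0,0],[1,2.8,0,0,0,0],[1,2.8,0,0,0,0],[1,2.8,0,0,0,0],[1,2.8,0,0,0,0],[0.7,2.5,0,0,0,0],[0.5,1.5,0,0,0,0],[0,0,-2,0,0,0],[0,0,-3,0,0,0],[0,0,-2,0,0,0],[0,0,-1,0,0,0]]

```text
t: 13.35
tool_pos: [0.4907, -0.1429, 0.0496]
orientation: [-2.131, -2.303, 0.002]
force: [-1.3, -0.2, 0.0]
opening: 0.0228
gripper_force: 20.0
```

arm_command:
  deltas:
    - [[0,0,0,0,0,0],[0,0,0,0,0,0],[0,0,0,0,0,0],[0,0,0,0,0,0],[0,0,0,0,0,0]]

```text
t: 13.77
tool_pos: [0.4937, -0.1444, 0.0537]
orientation: [2.133, 2.304, 0.001]
force: [0.8, 0.7, -0.6]
opening: 0.0229
gripper_force: 20.0
```

```bash
python3 - <<'E'
from h import *
shot("w6"); s=monitor.read_state(); print(s["opening"],s["gripper_force"],s["force"])
E
```

```text
13.8167 [ 0.4935 -0.1444  0.0534] [2.1328e+00 2.3040e+00 1.2000e-03]
0.023293540960139605 19.997112303972244 [ 0.77205496 -0.39779529  0.01312699]
```

View pics/w6.png

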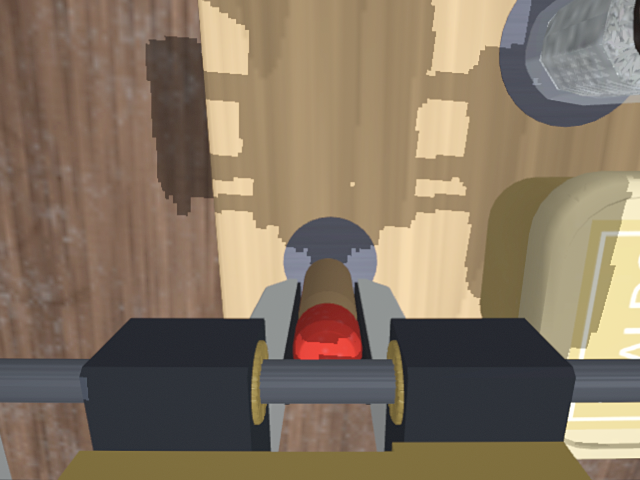

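The shaker is upright in the grip (cap at (327,333)). The small disc behind it has its top at row 217 and sides at columns 284 and 377. Fitting the disc.

```bash
cat >> h.py <<'E'
def fitdisc(c,im,u0,u1,v0,v1,r,th=3):
    im=im.astype(int); m=(im[...,0]-im[...,2]>th)&(im[...,0]>30); pts=[]
    for v in range(v0,v1,3):
        w=np.where(m[v,u0:u1])[0]
        if len(w)>5: pts+= [(u0+w[0],v),(u0+w[-1]+1,v)]
    for u in range(u0+25,u1-25,3):
        w=np.where(m[v0-20:v1,u])[0]
        if len(w)>5: pts.append((u,v0-20+w[0]))
    P=np.array([onz(c,u,v,.012)[:2] for u,v in pts])
    f=least_squares(lambda q:np.hypot(*(P-q).T)-r,P.mean(0),loss="soft_l1",f_scale=.0005); return f.x,np.median(abs(f.fun)),len(P)
E
python3 - <<'E'
from h import *
c=pickle.load(open("w6.pkl","rb")); im=cv2.imread("pics/w6.png")
print(fitdisc(c,im,275,388,225,275,.025), fitdisc(c,im,275,388,225,275,.0245))
# body's end nearest image top: bottom rim front edge, z=.031
print("bottom rim front", onz(c,328,259,.031), "cap sides",onz(c,294,345,.099),onz(c,361,345,.099))
E
```

```text
(array([ 0.493472  , -0.14330328]), np.float64(0.00014171761748480588), 55) (array([ 0.49342761, -0.14269929]), np.float64(0.00012475925661226475), 55)
bottom rim front [ 0.49151974 -0.13440492  0.031     ] cap sides [ 0.48066757 -0.14187675  0.099     ] [ 0.50258173 -0.14021179  0.099     ]
```

arm_command:
  deltas:
    - [[0,0.1,-0.5,0,0,0],[0,0,-0.8,0,0,0],[0,0,-0.4,0,0,0],[0,0,-0.2,0,0,0],[0,0,0,0,0,0],[0,0,0,0,0,0],[0,0,0,0,0,0],[0,0,0,0,0,0]]

```text
t: 14.48
tool_pos: [0.4926, -0.143, 0.0335]
orientation: [-2.134, -2.306, 0.0]
force: [-4.6, 1.4, 10.9]
opening: 0.023
gripper_force: 20.0
```

arm_command:
  deltas:
    - [[0,0,0.05,0,0,0],[0,0,0,0,0,0]]

```text
t: 14.65
tool_pos: [0.4926, -0.1429, 0.0336]
orientation: [-2.134, -2.305, 0.0]
force: [-1.9, 0.1, 4.9]
opening: 0.023
gripper_force: 20.0
```

arm_command:
  deltas:
    - [[0,0,0,0,0,0],[0,0,0,0,0,0],[0,0,0,0,0,0],[0,0,0,0,0,0],[0,0,1.5,0,0,0],[0,0,3,0,0,0],[0,0,3.5,0,0,0],[0,0,3.5,0,0,0],[0,0,3.5,0,0,0],[0,0,3.5,0,0,0],[0,0,1.5,0,0,0],[0,0,0,0,0,0]]
  gripper: 0

```text
t: 15.65
tool_pos: [0.495, -0.1438, 0.239]
orientation: [2.129, 2.3, 0.005]
force: [0.4, 0.5, -0.3]
opening: 0.0468
gripper_force: 0.0
```

```bash
python3 - <<'E'
from h import *
shot("w7")
E
```

```text
15.7 [ 0.494  -0.1434  0.236 ] [2.1309 2.3024 0.0027]
```

View pics/w7.png

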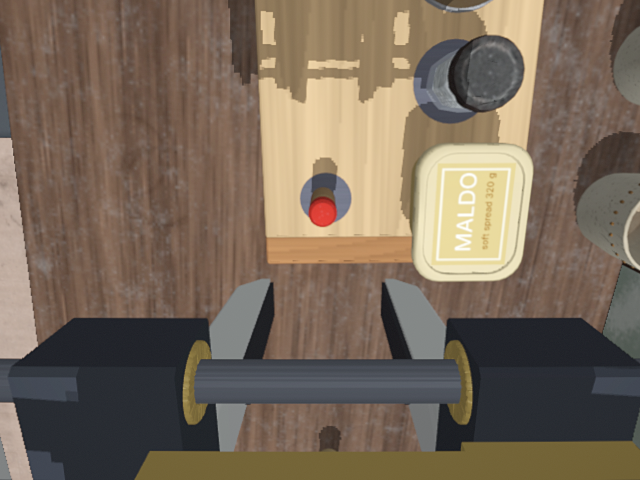

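The red shaker stands on its disc (cap at (322,211), disc centre near (326,198)). The jar lid is at (489,73) and the margarine lid spans 413–534 × 143–281. Checking all of them in metres.

```bash
python3 - <<'E'
from h import *
c=pickle.load(open("w7.pkl","rb")); im=cv2.imread("pics/w7.png")
print("discR",fitdisc(c,im,295,358,180,196,.025))
hsv=cv2.cvtColor(im,cv2.COLOR_BGR2HSV)
m=cv2.inRange(hsv,(0,170,100),(8,255,255))|cv2.inRange(hsv,(173,170,100),(180,255,255))
k=max(cv2.findContours(m,cv2.RETR_EXTERNAL,cv2.CHAIN_APPROX_NONE)[0],key=cv2.contourArea)
print("red",cv2.boundingRect(k),onz(c,*k.mean((0,1)),.078))
print("jar lid",[onz(c,u,v,.097)[:2] for u,v in [(489,73),(490,74)]], onz(c,523,70,.097)-onz(c,454,76,.097))
m=cv2.inRange(hsv,(18,40,120),(35,200,255)); m[:, :408]=0; m[:130]=0
m=cv2.morphologyEx(m,cv2.MORPH_OPEN,np.ones((7,7)))
k=max(cv2.findContours(m,cv2.RETR_EXTERNAL,cv2.CHAIN_APPROX_NONE)[0],key=cv2.contourArea)
P=np.array([onz(c,*p[0],.088)[:2] for p in k],np.float32); print("marg",cv2.boundingRect(k),cv2.minAreaRect(P))
E
```

```text
discR (array([ 0.49340026, -0.14380291]), np.float64(0.00021949343464471374), 17)
red (309, 197, 27, 30) [ 0.49003296 -0.14080606  0.078     ]
jar lid [array([ 0.5990169, -0.0290624]), array([ 0.59983783, -0.0296559 ])] [0.04776917 0.00784859 0.        ]
marg (412, 130, 122, 152) ((0.6063023209571838, -0.128287211060524), (0.09114094823598862, 0.12083181738853455), 4.814718723297119)
```

```bash
python3 - <<'E'
from h import *
for i in range(4):
    c=cam("wrist"); im=eyes.read_camera("wrist")
    hsv=cv2.cvtColor(im,cv2.COLOR_BGR2HSV)
    m=cv2.inRange(hsv,(0,170,100),(8,255,255))|cv2.inRange(hsv,(173,170,100),(180,255,255))
    k=max(cv2.findContours(m,cv2.RETR_EXTERNAL,cv2.CHAIN_APPROX_NONE)[0],key=cv2.contourArea)
    print("red",onz(c,*k.mean((0,1)),.078)[:2],fitdisc(c,im,295,358,180,196,.025)[0],monitor.read_state()["tool_pos"].__repr__())
# body base region: brown pixels inside disc
cv2.imwrite("pics/zoom.png",cv2.resize(im[170:240,290:370],None,fx=8,fy=8,interpolation=cv2.INTER_CUBIC))
E
```

```text
red [ 0.48994047 -0.14080538] [ 0.4933222  -0.14357841] array([ 0.49291346, -0.14301114,  0.23377653])
red [ 0.49000169 -0.14079813] [ 0.49344706 -0.14347608] array([ 0.49215237, -0.14271665,  0.23233838])
red [ 0.49007733 -0.1408304 ] [ 0.49334767 -0.14344724] array([ 0.49171718, -0.14255825,  0.23160548])
red [ 0.49027249 -0.14104034] [ 0.49337966 -0.14371479] array([ 0.49160189, -0.14249754,  0.2313876 ])
```

View pics/zoom.png

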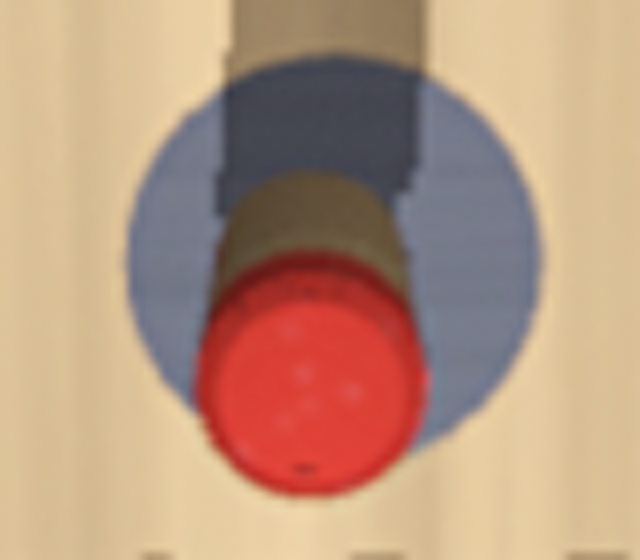

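The base sits within ~2 mm of the disc centre, which is good. On to the blue shaker.

arm_command:
  deltas:
    - [[0.7,3.15,0.2,0,0,0],[0.7,3.15,0.2,0,0,0],[0.7,3.15,0.2,0,0,0],[0.7,3.15,0.2,0,0,0],[0.7,3.15,0.2,0,0,0],[0.7,3.15,0.2,0,0,0],[0.7,3.15,0.2,0,0,0],[0.7,3.15,0.2,0,0,0],[0.7,3.15,0.2,0,0,0],[0.7,3.15,0.2,0,0,0],[0.7,3.15,0,0,0,0],[0.7,3.15,0,0,0,0]]
  gripper: 0.6

```text
t: 16.9
tool_pos: [0.576, 0.2366, 0.2516]
orientation: [-2.133, -2.305, 0.004]
force: [0.5, -0.4, 0.4]
opening: 0.0745
gripper_force: 0.0
```

arm_command:
  deltas:
    - [[0.6,3.15,0,0,0,0],[0.6,3.15,0,0,0,0],[0.6,3.15,0,0,0,0],[0,0,0,0,0,0],[0,0,0,0,0,0],[0,0,0,0,0,0],[0,0,0,0,0,0],[0,0,0,0,0,0],[0,0,0,0,0,0]]

```text
t: 17.65
tool_pos: [0.5949, 0.3284, 0.254]
orientation: [2.135, 2.304, 0.0]
force: [-1.0, 0.4, -0.3]
opening: 0.0742
gripper_force: 0.0
```

```bash
python3 - <<'E'
from h import *
c,im=shot("w8")
hsv=cv2.cvtColor(im,cv2.COLOR_BGR2HSV)
m=cv2.inRange(hsv,(105,150,60),(130,255,255))
for k in cv2.findContours(m,cv2.RETR_EXTERNAL,cv2.CHAIN_APPROX_NONE)[0]:
    if cv2.contourArea(k)>150: print("blue",cv2.boundingRect(k),onz(c,*k.mean((0,1)),.086))
E
```

```text
17.7 [0.5949 0.3286 0.2541] [2.1353e+00 2.3040e+00 7.0000e-04]
blue (318, 192, 29, 31) [0.59642364 0.33437816 0.086     ]
```

View pics/w8.png

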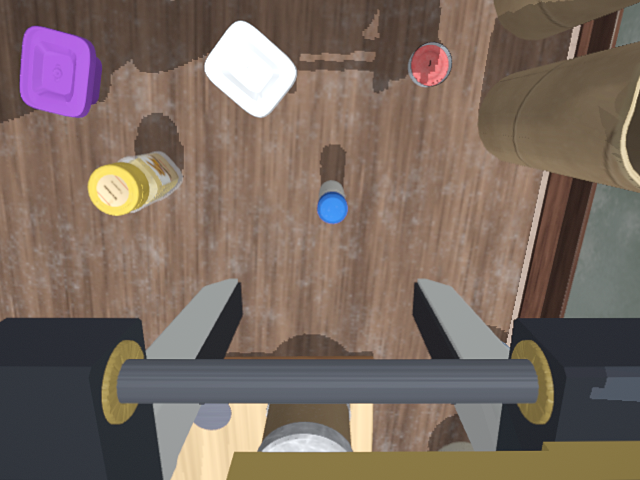

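The blue cap is at (332,207), which gives (0.596, 0.333). The white tub is at (251,69) and the spice jar at (117,188), well clear of the gripper.

arm_command:
  deltas:
    - [[0.15,0.45,-2,0,0,0],[0,0,-3,0,0,0],[0,0,-3,0,0,0],[0,0,-3,0,0,0],[0,0,-3,0,0,0],[0,0,-3,0,0,0],[0,0,-3,0,0,0],[0,0,-1.5,0,0,0],[0,0,-0.4,0,0,0],[0,0,0,0,0,0],[0,0,0,0,0,0]]

```text
t: 18.62
tool_pos: [0.5973, 0.3345, 0.0367]
orientation: [2.134, 2.305, 0.004]
force: [0.4, 0.7, 0.1]
opening: 0.0743
gripper_force: 0.0
```

arm_command:
  deltas:
    - [[0,0,0,0,0,0],[0,0,0,0,0,0],[0,0,0,0,0,0],[0,0,0,0,0,0],[0,0,0,0,0,0],[0,0,0,0,0,0],[0,0,0,0,0,0],[0,0,0,0,0,0],[0,0,0,0,0,0],[0,0,0,0,0,0]]
  gripper: -1
  squeeze: 20

```text
t: 19.45
tool_pos: [0.5961, 0.3341, 0.0346]
orientation: [-2.134, -2.306, 0.0]
force: [0.6, -1.4, -0.9]
opening: 0.0248
gripper_force: 20.0
```

arm_command:
  deltas:
    - [[0,0,1,0,0,0],[0,0,2,0,0,0],[0,0,3,0,0,0],[0,0,3,0,0,0],[-0.6,-1,0,0,0,0],[-1.3,-2.4,0,0,0,0],[-1.5,-3,0,0,0,0],[-1.5,-3,0,0,0,0],[-1.5,-3,0,0,0,0],[-1.5,-3,0,0,0,0],[-1.5,-3,0,0,0,0],[-1.3,-3,0,0,0,0]]

```text
t: 20.45
tool_pos: [0.4881, 0.119, 0.1253]
orientation: [2.133, 2.306, 0.001]
force: [0.3, -0.5, -0.4]
opening: 0.0251
gripper_force: 20.0
```

arm_command:
  deltas:
    - [[-0.8,-2.8,0,0,0,0],[-0.4,-1.7,0,0,0,0],[-0.14,-0.8,0,0,0,0],[0,0,-2,0,0,0],[0,0,-2.5,0,0,0],[0,0,-1,0,0,0],[0,0,-0.3,0,0,0],[0,0,0,0,0,0],[0,0,0,0,0,0],[0,0,0,0,0,0],[0,0,0,0,0,0],[0,0,0,0,0,0]]

```text
t: 21.45
tool_pos: [0.4765, 0.0672, 0.0676]
orientation: [2.133, 2.305, 0.002]
force: [-0.0, 1.1, -0.8]
opening: 0.0255
gripper_force: 20.0
```

```bash
python3 - <<'E'
from h import *
shot("w9"); c,im=shot("w9"); s=monitor.read_state(); print(s["opening"],s["gripper_force"],s["force"])
print(fitdisc(c,im,270,395,225,262,.025))
E
```

```text
21.5 [0.4763 0.0672 0.0674] [2.1332e+00 2.3051e+00 1.4000e-03]
21.55 [0.4761 0.0672 0.0672] [2.1334e+00 2.3052e+00 1.1000e-03]
0.02515577767718458 19.997486919164658 [-0.11594369  0.74330246 -0.20893283]
(array([0.47592274, 0.06591826]), np.float64(0.00019093595748462602), 51)
```

View pics/w9.png

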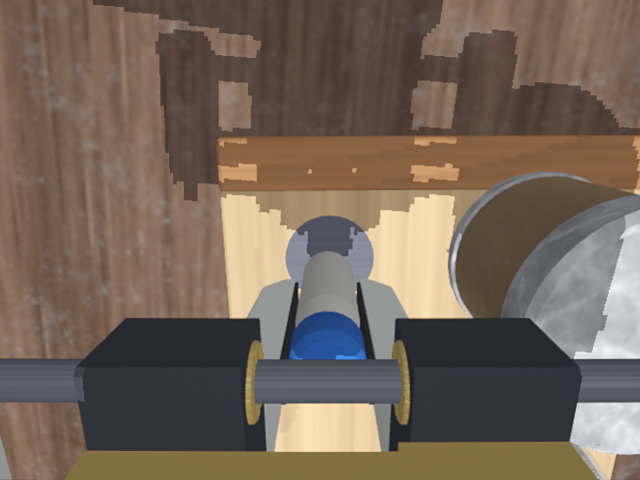

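The blue shaker hangs upright and the disc fits at (0.4759, 0.0659), about 1 mm from the TCP. Lowering.

arm_command:
  deltas:
    - [[0.1,0,-0.5,0,0,0],[0,0,-0.8,0,0,0],[0,0,-0.4,0,0,0],[0,0,-0.2,0,0,0],[0,0,0,0,0,0],[0,0,0,0,0,0],[0,0,0,0,0,0],[0,0,0,0,0,0]]

```text
t: 22.22
tool_pos: [0.4768, 0.0671, 0.0477]
orientation: [2.134, 2.306, 0.0]
force: [0.1, -0.2, -0.4]
opening: 0.0247
gripper_force: 20.0
```

arm_command:
  deltas:
    - [[0,0,-0.1,0,0,0],[0,0,0,0,0,0],[0,0,0,0,0,0]]

```text
t: 22.47
tool_pos: [0.4767, 0.0671, 0.0466]
orientation: [-2.134, -2.306, 0.0]
force: [0.0, 0.5, -0.4]
opening: 0.0253
gripper_force: 20.0
```

arm_command:
  deltas:
    - [[0,0,-0.05,0,0,0],[0,0,0,0,0,0],[0,0,0,0,0,0]]

```text
t: 22.72
tool_pos: [0.4769, 0.0671, 0.0464]
orientation: [2.134, 2.305, 0.0]
force: [-0.9, 1.0, 3.1]
opening: 0.0248
gripper_force: 20.0
```

arm_command:
  deltas:
    - [[0,0,0,0,0,0],[0,0,0,0,0,0],[0,0,0,0,0,0],[0,0,0,0,0,0],[0,0,1.5,0,0,0],[0,0,3,0,0,0],[0,0,3.5,0,0,0],[0,0,3.5,0,0,0],[0,0,3.5,0,0,0],[0,0,3.5,0,0,0],[0,0,1.5,0,0,0],[0,0,0,0,0,0]]
  gripper: 0

```text
t: 23.72
tool_pos: [0.4792, 0.0672, 0.2515]
orientation: [2.13, 2.301, 0.009]
force: [-0.0, 0.3, 0.4]
opening: 0.0468
gripper_force: 0.0
```

```bash
python3 - <<'E'
from h import *
for i in range(4): c,im=shot("w10")
print("disc",fitdisc(c,im,290,370,175,196,.025)[0])
hsv=cv2.cvtColor(im,cv2.COLOR_BGR2HSV)
m=cv2.inRange(hsv,(105,150,60),(130,255,255))
for k in cv2.findContours(m,cv2.RETR_EXTERNAL,cv2.CHAIN_APPROX_NONE)[0]:
    if cv2.contourArea(k)>150: print("blue",cv2.boundingRect(k),onz(c,*k.mean((0,1)),.097))
E
```

```text
23.7667 [0.4781 0.0671 0.2486] [2.1317 2.3031 0.0052]
23.8167 [0.4771 0.0671 0.2463] [2.1334e+00 2.3049e+00 1.3000e-03]
23.8667 [0.4763 0.0671 0.245 ] [-2.1334e+00 -2.3049e+00  1.4000e-03]
23.9167 [0.4759 0.0671 0.2442] [-2.1326 -2.3042  0.003 ]
disc [0.47581324 0.06551618]
blue (313, 203, 31, 33) [0.4747101  0.06762778 0.097     ]
```

arm_command:
  deltas:
    - [[0.3,2.8,0,0,0,0],[0.3,2.8,0,0,0,0],[0.3,2.8,0,0,0,0],[0.3,2.8,0,0,0,0],[0.3,2.8,0,0,0,0],[0.3,2.8,0,0,0,0],[0.3,2.8,0,0,0,0],[0.3,2.8,0,0,0,0],[0.3,2.8,0,0,0,0],[0.3,2.8,0,0,0,0],[0.3,2.8,0,0,0,0],[0.3,2.8,0,0,0,0]]
  gripper: 1

```text
t: 24.92
tool_pos: [0.5118, 0.4039, 0.2433]
orientation: [-2.133, -2.305, 0.006]
force: [0.2, -0.4, 0.0]
opening: 0.0928
gripper_force: 0.0
```

arm_command:
  deltas:
    - [[0,2,0,0,0,0],[0,1.2,0,0,0,0],[0,0,0,0,0,0],[0,0,0,0,0,0],[0,0,0,0,0,0],[0,0,0,0,0,0],[0,0,0,0,0,0],[0,0,0,0,0,0]]

```text
t: 25.58
tool_pos: [0.513, 0.4343, 0.2464]
orientation: [2.135, 2.304, 0.0]
force: [-0.7, 0.6, 0.2]
opening: 0.0927
gripper_force: 0.0
```

```bash
python3 - <<'E'
from h import *
c,im=shot("w11")
hsv=cv2.cvtColor(im,cv2.COLOR_BGR2HSV)
m=cv2.inRange(hsv,(0,0,185),(180,45,255)); m=cv2.morphologyEx(m,cv2.MORPH_CLOSE,np.ones((5,5)))
for k in cv2.findContours(m,cv2.RETR_EXTERNAL,cv2.CHAIN_APPROX_NONE)[0]:
    if cv2.contourArea(k)>1500:
        P=np.array([onz(c,*p[0],.046)[:2] for p in k],np.float32); print(cv2.boundingRect(k),cv2.minAreaRect(P),cv2.boxPoints(cv2.minAreaRect(P)))
E
```

```text
25.6333 [0.513  0.4344 0.2465] [2.1349e+00 2.3045e+00 7.0000e-04]
(293, 158, 86, 84) ((0.5181445479393005, 0.44025546312332153), (0.05820107460021973, 0.06807055324316025), 53.86134338378906) [[0.47349614 0.4368261 ]
 [0.5284694  0.39668208]
 [0.56279296 0.44368482]
 [0.5078197  0.48382884]]
(0, 120, 22, 184) ((0.22283439338207245, 0.4004400372505188), (0.17505881190299988, 0.020132968202233315), 82.37254333496094) [[0.20123908 0.31502122]
 [0.22119391 0.31234896]
 [0.24442971 0.48585886]
 [0.22447488 0.4885311 ]]
```

View pics/w11.png

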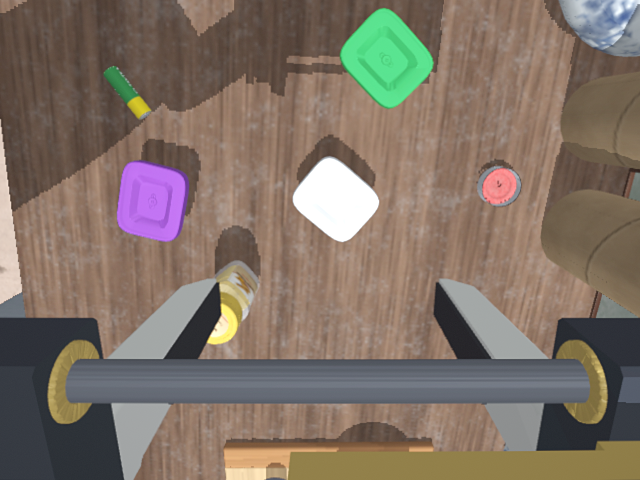

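The white tub's lid measures 58×68 mm (59×69 given). It is centred at (0.518, 0.440) with its short axis at 53.9°. The purple and green look-alikes and the spice jar are clear of the fingers if I open to about 80 mm, and the blue shaker is within ~2 mm of its disc. Turning by +49.5° and descending.

arm_command:
  deltas:
    - [[0.1,0.1,0,0,0,7.1],[0.1,0.1,0,0,0,7.1],[0.1,0.1,0,0,0,7.1],[0.1,0.1,0,0,0,7.1],[0.1,0.1,0,0,0,7.1],[0,0.1,0,0,0,7.0],[0,0,0,0,0,7.0],[0,0,-2,0,0,0],[0,0,-3,0,0,0],[0,0,-3,0,0,0],[0,0,0,0,0,0],[0,0,0,0,0,0]]
  gripper: 0.72

```text
t: 26.63
tool_pos: [0.5165, 0.4398, 0.1642]
orientation: [-0.972, -2.984, 0.006]
force: [0.9, 0.2, 0.9]
opening: 0.0803
gripper_force: 0.0
```

arm_command:
  deltas:
    - [[0,0,0,0,0,0],[0,0,0,0,0,0],[0,0,0,0,0,0],[0,0,0,0,0,0]]

```text
t: 26.97
tool_pos: [0.5186, 0.4417, 0.1684]
orientation: [0.972, 2.985, 0.004]
force: [0.6, 0.7, -0.7]
opening: 0.0801
gripper_force: 0.0
```

```bash
python3 - <<'E'
from h import *
c,im=shot("w12")
s=monitor.read_state(); R=cv2.Rodrigues(np.array(s["orientation"]))[0]; print(np.degrees(np.arctan2(R[1,1],R[0,1])), s["opening"])
hsv=cv2.cvtColor(im,cv2.COLOR_BGR2HSV)
m=cv2.inRange(hsv,(0,0,185),(180,45,255)); m=cv2.morphologyEx(m,cv2.MORPH_CLOSE,np.ones((5,5)))
for k in cv2.findContours(m,cv2.RETR_EXTERNAL,cv2.CHAIN_APPROX_NONE)[0]:
    if cv2.contourArea(k)>1500:
        P=np.array([onz(c,*p[0],.046)[:2] for p in k],np.float32); print(cv2.boundingRect(k),cv2.minAreaRect(P))
E
```

```text
27.0167 [0.5184 0.4416 0.1679] [0.9723 2.9858 0.0033]
53.92599462837023 0.08010224296759758
(286, 184, 80, 91) ((0.5177608132362366, 0.4398513734340668), (0.057594265788793564, 0.06711951643228531), 53.880516052246094)
(569, 0, 71, 51) ((0.5052584409713745, 0.6706557273864746), (0.03660054877400398, 0.036420054733753204), 0.09667298197746277)
```

Yaw matches (53.9°) and the tub centre repeats within 1 mm. Descending and gripping.

arm_command:
  deltas:
    - [[0,-0.1,-2,0,0,0],[0,0,-3,0,0,0],[0,0,-3,0,0,0],[0,0,-3,0,0,0],[0,0,-2,0,0,0],[0,0,-1,0,0,0],[0,0,-0.4,0,0,0],[0,0,0,0,0,0],[0,0,0,0,0,0],[0,0,0,0,0,0],[0,0,0,0,0,0]]

```text
t: 27.93
tool_pos: [0.5189, 0.441, 0.0243]
orientation: [0.972, 2.985, 0.004]
force: [-0.2, 1.6, 0.5]
opening: 0.08
gripper_force: 0.0
```

arm_command:
  deltas:
    - [[0,0,0,0,0,0],[0,0,0,0,0,0],[0,0,0,0,0,0],[0,0,0,0,0,0],[0,0,0,0,0,0],[0,0,0,0,0,0],[0,0,0,0,0,0]]
  gripper: -1
  squeeze: 20

```text
t: 28.52
tool_pos: [0.5179, 0.4402, 0.0224]
orientation: [0.973, 2.987, 0.001]
force: [0.5, 1.2, 1.4]
opening: 0.0577
gripper_force: 20.0
```

arm_command:
  deltas:
    - [[0,0,1,0,0,0],[0,0,2.8,0,0,0],[0,0,3.5,0,0,0],[0,0,3.5,0,0,0],[0,0,3.5,0,0,0],[0,0,3.5,0,0,0],[0.3,-1.6,0,0,0,4.1],[0.5,-3.2,0,0,0,4.1],[0.5,-3.2,0,0,0,4.1],[0.5,-3.2,0,0,0,4.1],[0.5,-3.2,0,0,0,4.1],[0.5,-3.2,0,0,0,4.1]]

```text
t: 29.52
tool_pos: [0.5454, 0.2625, 0.2004]
orientation: [-0.308, -3.126, 0.0]
force: [0.8, -0.3, -1.1]
opening: 0.0578
gripper_force: 20.0
```

arm_command:
  deltas:
    - [[0.5,-3.2,0,0,0,4.1],[0.5,-3.2,0,0,0,4.1],[0.5,-3.2,0,0,0,4.1],[0.5,-3.2,0,0,0,4.0],[0.5,-3.2,0,0,0,0],[0.5,-3.2,0,0,0,0],[0.5,-3.2,0,0,0,0],[0.5,-3.2,0,0,0,0],[0.5,-3.2,0,0,0,0],[0.5,-3.2,0,0,0,0],[0.5,-3.2,0,0,0,0],[0.45,-2.8,0,0,0,0]]

```text
t: 30.52
tool_pos: [0.6049, -0.118, 0.2005]
orientation: [0.131, -3.139, 0.0]
force: [0.1, 0.4, -0.9]
opening: 0.0578
gripper_force: 20.0
```

arm_command:
  deltas:
    - [[0.2,-1.8,0,0,0,0],[0,0,0,0,0,0],[0,0,0,0,0,0],[0,0,-2,0,0,0],[0,0,-2,0,0,0],[0,0,0,0,0,0],[0,0,0,0,0,0],[0,0,0,0,0,0],[0,0,0,0,0,0],[0,0,0,0,0,0],[0,0,0,0,0,0]]

```text
t: 31.43
tool_pos: [0.6079, -0.1339, 0.1614]
orientation: [-0.132, 3.137, -0.001]
force: [-0.7, -0.9, -1.1]
opening: 0.0576
gripper_force: 20.0
```

```bash
python3 - <<'E'
from h import *
c,im=shot("w13")
s=monitor.read_state(); R=cv2.Rodrigues(np.array(s["orientation"]))[0]; print(np.degrees(np.arctan2(R[1,1],R[0,1])), s["opening"],s["gripper_force"])
E
```

```text
31.4833 [ 0.6077 -0.134   0.1611] [-1.3240e-01  3.1375e+00 -7.0000e-04]
94.83118188827247 0.05756172713452382 19.99977140687406
```

View pics/w13.png

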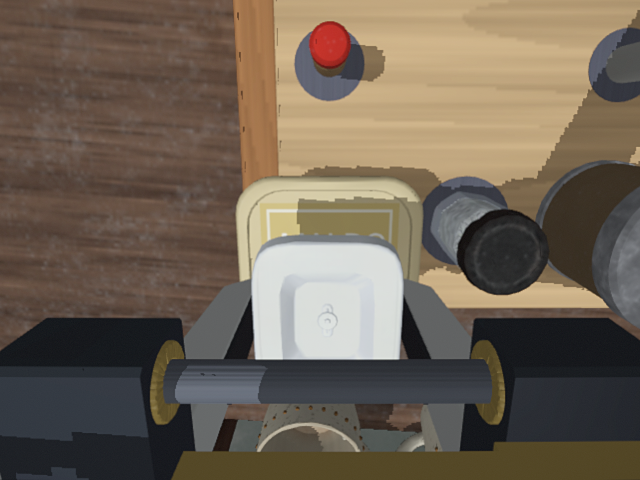

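The tub hangs square over the margarine tub, whose visible edges are at columns 237 and 423 and front row 177. The jar and red shaker are undisturbed. Checking the margarine centre.

```bash
python3 - <<'E'
from h import *
c=pickle.load(open("w13.pkl","rb"))
ax=np.array([np.cos(.084),np.sin(.084)]); ay=np.array([-ax[1],ax[0]])
for z in(.09,.085):
    l,r,f=[onz(c,u,v,z)[:2] for u,v in [(237,235),(423,235),(330,177)]]
    print(z,"width",(r-l)@ay,"centre y'",(l+r)@ay/2,"centre x'",f@ax+.0555)
    print("->",((f@ax+.0555)*ax+(l+r)@ay/2*ay))
# tub top at z=.161+.0235: front edge row ~236, sides 252,403
z=.1846
l,r,f=[onz(c,u,v,z)[:2] for u,v in [(252,300),(403,300),(327,236)]]
print("tub width",(r-l)@ay,((f@ax+.0345)*ax+(l+r)@ay/2*ay))
E
```

```text
0.09 width 0.11094484499542556 centre y' -0.18275662030645443 centre x' 0.6049068076447824
-> [ 0.61810746 -0.1313598 ]
0.085 width 0.11327910736309971 centre y' -0.18271971837385523 centre x' 0.6055667483363146
-> [ 0.61876198 -0.13126765]
tub width 0.056709876229916134 [ 0.60595824 -0.13397606]
```

The pictures show the margarine tub's long (111 mm) side lying across the board, with its centre at (0.607, -0.132), in agreement with the board layout. I'll turn the small tub 90° so its long side lines up, then lower it.

arm_command:
  deltas:
    - [[0,0,0,0,0,-4],[0,0,0,0,0,-7],[0,0,0,0,0,-7],[0,0,0,0,0,-7],[0,0,0,0,0,-7],[0,0,0,0,0,-7],[0,0,0,0,0,-7],[0,0,0,0,0,-7],[0,0,0,0,0,-7],[0,0,0,0,0,-7],[0,0,0,0,0,-7],[0,0,0,0,0,-7]]

```text
t: 32.48
tool_pos: [0.6074, -0.134, 0.1605]
orientation: [1.945, 2.466, 0.0]
force: [0.8, 0.1, -1.2]
opening: 0.0579
gripper_force: 20.0
```

arm_command:
  deltas:
    - [[0,0,0,0,0,-6],[0,0,0,0,0,-3],[0,0,-1,0,0,0],[0,0,-1.5,0,0,0],[0,0,-1,0,0,0],[0,0,-0.5,0,0,0],[0,0,0,0,0,0],[0,0,0,0,0,0],[0,0,0,0,0,0],[0,0,0,0,0,0],[0,0,0,0,0,0],[0,0,0,0,0,0]]

```text
t: 33.48
tool_pos: [0.6076, -0.134, 0.1208]
orientation: [2.125, 2.313, 0.001]
force: [0.1, -0.5, -0.7]
opening: 0.0575
gripper_force: 20.0
```

```bash
python3 - <<'E'
from h import *
c,im=shot("w14")
s=monitor.read_state(); R=cv2.Rodrigues(np.array(s["orientation"]))[0]; print(np.degrees(np.arctan2(R[1,1],R[0,1])), s["opening"],s["gripper_force"],s["force"])
E
```

```text
33.5333 [ 0.6075 -0.134   0.1206] [2.1253e+00 2.3126e+00 5.0000e-04]
4.831988926155609 0.05801003299053042 19.999832035973668 [-0.19329186 -1.01083468 -0.86895066]
```

View pics/w14.png

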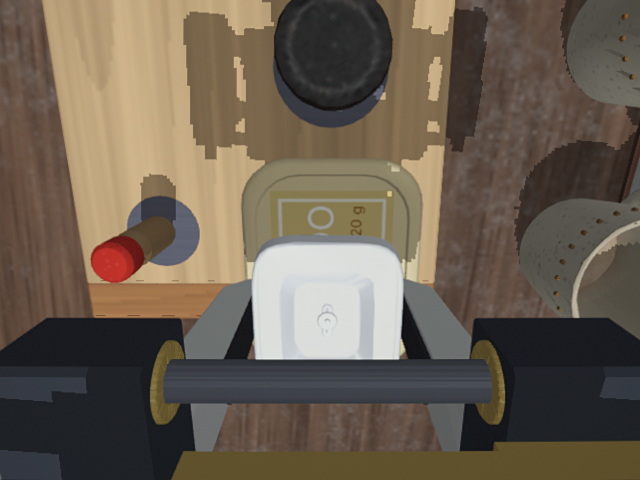

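Now the tub's long side matches the margarine tub's (lid columns 243–422, tub 252–403) and it is centred. Lowering.

arm_command:
  deltas:
    - [[0.1,0,-0.3,0,0,0],[0,0,-0.3,0,0,0],[0,0,-0.1,0,0,0],[0,0,0,0,0,0],[0,0,0,0,0,0],[0,0,0,0,0,0],[0,0,0,0,0,0]]

```text
t: 34.12
tool_pos: [0.6081, -0.1338, 0.113]
orientation: [-2.126, -2.313, 0.0]
force: [0.6, 0.1, -1.2]
opening: 0.0576
gripper_force: 20.0
```

arm_command:
  deltas:
    - [[0,0,-0.08,0,0,0],[0,0,0,0,0,0],[0,0,0,0,0,0]]

```text
t: 34.37
tool_pos: [0.6082, -0.1339, 0.1128]
orientation: [2.126, 2.313, -0.0]
force: [-2.0, 0.3, 4.1]
opening: 0.0579
gripper_force: 20.0
```

Contact (4 N). Releasing to 0.08 opening and rising.

arm_command:
  deltas:
    - [[0,0,0,0,0,0],[0,0,0,0,0,0],[0,0,0,0,0,0],[0,0,0,0,0,0],[0,0,0.5,0,0,0],[0,0,2,0,0,0],[0,0,3,0,0,0],[0,0,3,0,0,0],[0,0,3,0,0,0],[0,0,3,0,0,0],[0,0,2,0,0,0],[0,0,0,0,0,0]]
  gripper: 0.8

```text
t: 35.37
tool_pos: [0.6105, -0.1346, 0.2844]
orientation: [2.12, 2.307, 0.007]
force: [0.6, 0.3, 2.3]
opening: 0.0835
gripper_force: 0.0
```

arm_command:
  deltas:
    - [[0,3,0,0,0,0],[0,3,0,0,0,0],[-0.5,1,0,0,0,0],[0,0,0,0,0,0],[0,0,0,0,0,0],[0,0,0,0,0,0],[0,0,0,0,0,0],[0,0,0,0,0,0]]

```text
t: 36.03
tool_pos: [0.6032, -0.065, 0.2772]
orientation: [-2.127, -2.312, 0.0]
force: [0.4, -0.7, -1.0]
opening: 0.0834
gripper_force: 0.0
```

```bash
python3 - <<'E'
from h import *
c,im=shot("w15"); t=eyes.read_camera("scene")[150:350,240:480]; cv2.imwrite("pics/fin.png",np.hstack([im[:400,:420],cv2.resize(t,(380,400))[:, :380]]))
E
```

```text
36.0833 [ 0.6032 -0.0649  0.2772] [-2.1273e+00 -2.3117e+00  4.0000e-04]
```

View pics/fin.png

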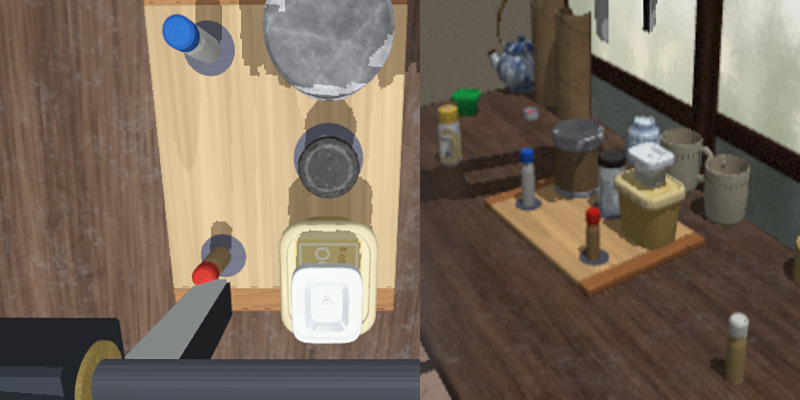

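Everything stands in place: both shakers and the jar are upright on their discs, and the tub sits on the margarine tub (tub lid 291–362 × 266–343). A last numeric check, then hand in if it is good.

```bash
python3 - <<'E'
from h import *
c=pickle.load(open("w15.pkl","rb"))
t=onz(c,326.5,304.5,.136)[:2]
ax=np.array([np.cos(.084),np.sin(.084)]); ay=np.array([-ax[1],ax[0]])
l,r,f=[onz(c,u,v,.088)[:2] for u,v in [(280,270),(378,270),(328,219)]]
m=(l+r)@ax/2*ax+(f@ay-.0555)*ay
print("tub",t,"marg",m,"width",(r-l)@ax)
ok=np.linalg.norm(t-m)<.007
if ok: print(ticket.close_job())
E
```

```text
tub [ 0.60636856 -0.13371096] marg [ 0.60818785 -0.12932609] width 0.08946351664745943
the job is handed in; nothing more can be done
None
```

The board is laid out and the job handed in at about 36 s: the jar and both shakers stand upright within about 3 mm of their disc centres, and the small white tub sits right way up about 5 mm from the middle of the margarine tub, its long side turned to follow the margarine tub's.

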